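# Lock the two halves of the counting board together with its cam latch

## Task

The counting board is in two red-framed halves. Slide the loose half along its track by the green knob until it comes up against the two black buffers of the fixed half, then swing the yellow cam lever a full quarter turn counter-clockwise, so that the hook catches the brass stud and draws the halves tight together. Leave the board locked and let go, without knocking the mug or the can beside it.

Things in the scene. Friction and masses are not known exactly. Their poses are not given: they have to be found in the camera images.
- dock: Fixed part: plywood base 310 x 176 x 6 mm carrying the red fixed half (120 x 140 mm, top 24 mm above the table). Origin at table level, mid-seam: the face that the loose half must meet. +x points horizontally into the fixed half (x = 0 to 120 mm); the track lies at x = -190 to 0 between wooden rails (tops 18 mm above the table, inner faces at y = -71.5 and +71.5 mm). z up.
- seam (a point): Middle of the fixed half's seam face, 15 mm above the table; axes as dock. Two black sprung buffers (y = -45 and +45 mm) stand 8 mm out of this face; together they push back with 4 N at first, 10 N when flush, so the loose half does not stay tight by itself.
- pivot (a point): Vertical axis of the cam on the fixed half's top face (dock x = 30 mm, y = 0, 24 mm above the table). The grey steel hook, 26 to 34 mm above the table and 56 to 77 mm from this axis, lies roughly opposite the lever. From about 0.6 rad its tip passes behind the stud if the gap between the halves is under about 10 mm; by 1.4 rad it has drawn the gap to under 2 mm and then only holds.
- cam (a joint): Cam angle (rad), counter-clockwise from above, stops at 0 (open) and 1.6 (closed), stays put unless the sprung half pushes it back before 1.3; starts at 0 to 0.3, where the stud's way is free. The yellow lever points from the pivot at (value - 0.785) counter-clockwise from the dock's +x: it swings over the fixed half from the dock's -y side to its +y side. Takes up to about 20 N at the post.
- lever_post (a point): Middle of the upright black round post at the lever's end, diameter 22 mm, 40 mm tall (50 to 90 mm above the table; this point at 70 mm), 85 mm from the pivot axis; fixed to the lever, whose 18 mm wide bar lies directly below it (40 to 50 mm above the table).
- leaf: Loose half: red slab 120 (x) x 140 (y) x 18 mm, about 0.45 kg, on the 6 mm base between the rails, 1.5 mm play each side. Origin: centre of underside; +x points to the fixed half. On top: brass stud (diameter 12, 20 mm tall) at x = 40, y = 0; green knob at x = -30, y = 0; four glued caps (diameter 27, 8 mm high) at x = -40 and -8, y = -50 and +50 mm. Starts with a 25 to 55 mm gap.
- knob (a point): Centre of the top of the loose half's round green knob, diameter 32 mm, 44 mm tall (its foot 24 mm and its top 68 mm above the table).
- leaf_front (a point): Middle of the front face of the loose half; it meets seam when the board is tight. Axes as leaf.
- mug: Loose blue mug, 76 mm across, 85 mm tall, standing near the dock; origin at the centre of its underside. Leave it alone.
- can: Loose orange can with a paper band, 68 mm across, 100 mm tall, standing near the dock; origin at the centre of its underside. Leave it alone.

How it is judged (in metres and radians):
On the way:
1. with the cam still open (under 0.5 rad), the loose half is brought up to the fixed half (gap under 18 mm) (x of leaf_front in the frame of seam above -0.018 m and distance between leaf_front and seam below 0.02 m and value of joint cam below 0.5 rad), for 0.1 s.
At the end, for the whole second after the job is handed in: The loose half lies in its track with its front face within 3 mm of the seam face (and its middle within 6 mm of the seam's middle, square within 0.05 rad), the cam is turned past 1.4 rad, everything is at rest (x of leaf_front in the frame of seam above -0.003 m and distance between leaf_front and seam below 0.006 m and angle between the x axis of leaf and the x axis of dock, either way round below 0.05 rad and value of joint cam above 1.4 rad and linear speed of leaf below 0.01 m/s and velocity of joint cam between -0.1 and 0.1 rad/s); the robot touches nothing.
It fails at once if the mug is knocked (moved over 30 mm or tipped) (distance of mug from where it was at the start of the episode above 0.03 m or angle between mug's own z axis and vertical above 0.4 rad).
It fails at once if the can is knocked (moved over 30 mm or tipped) (distance of can from where it was at the start of the episode above 0.03 m or angle between can's own z axis and vertical above 0.4 rad).
It also fails if it takes over 48 s, if anything falls off the work surface, if the arm or the gripper's body presses on something with over 40 N, if the wrist force passes 120 N, or if a joint passes its speed limit or range.

## Robot

A 6-joint arm with a two-finger parallel gripper is mounted at the origin on the work surface. World frame = base frame: x ahead of the robot, y to its left, z up, the work surface at z = 0. Lengths are in mm, angles in rad, forces in N, time in s.
With the tool pointing down it reaches from about 350 to 775 mm from the base axis. Payload 7.3 kg.
Tool frame: the origin (TCP) lies at the very end of the fingers, on their centre line; the grasp point (between the pads) lies 19 mm behind it; z points along the fingers, x is the direction in which the jaws open and shut, and the axes are right-handed (so a half turn about z gives the same grasp; the last joint's range is limited). The gripper opens to 92 mm and grips with 3 to 60 N. Pads are 19 mm wide; open, the fingers measure 130 mm over their backs; the gripper's body (75 mm by 190 mm) begins 47 mm behind the grasp point.
Start: joints at [1.17, 0.342, 1.524, -0, 1.275, -0.146], TCP at [132.311, 508.073, 226.741] pointing down, gripper open.
Joint ranges: [-2.53, 2.53], [-0.77, 2.02], [0.04, 2.7], [-1, 4.14], [0.28, 2.66], [-3.11, 3.11]. Speed limits (rad/s): [2.57, 2.57, 3.14, 3.14, 3.14, 3.14].

## Interface

Orientations are given as [roll, pitch, yaw] about the fixed x, y, z axes, in that order (R = Rz(yaw) Ry(pitch) Rx(roll)).
In Python, from plant import bot, capture, camera_params gives the robot as it stands.
- The arm moves only by the shell command python3 -m jog 'ROWS' [OPENING]. ROWS is a JSON object of lists of equal length, an entry for each row: "xyz": the shift along the world's x, y, z as a fraction of full scale, a list of three; "angular": the turn, a rotation vector about the world's x, y, z as a fraction of full scale, a list of three. In form: {"xyz": [[x, y, z], ...], "angular": [[wx, wy, wz], ...]}. A call has 1 to 10 rows; each row shifts and turns the pose as measured when the row begins; what a row does not reach is not made up. Full scale, the value 1, is 2 cm for a shift and 6 degrees for a turn. A row lasts 1/10 s, in which the tool goes at most 50 mm and 8.59 degrees, less where a joint would pass 70% of its speed; a pose out of reach is approached as far as the arm can. A call with a number of a shift or a turn outside -1 to 1 is refused whole. A call with a gripper value outside its range is refused whole. OPENING is the closure, from -1 (fully open) to 1 (shut), set as the call begins (- or left out, the last holds). The fingers move at their own pace and stop on an object; the grip force is fixed at half the most. Time passes only in rows, so rows that do not move let the fingers close. It gives the time, the measured TCP pose, the force and the opening at its end, in the units of the state.
- bot.get_obs(): the state, without advancing time (a new reading comes with each control period).
- capture(name): name is "side" or "top"; returns the picture (480x640x3 uint8, red, green, blue); there is no depth.
- camera_params(name): a dict with "fx", "fy", "cx", "cy" (pixels), "rvec" (rotation vector, rad) and "tvec" (3), from world to camera coordinates, as OpenCV has them. Camera axes: x right, y down, z forward; pixel columns grow to the right and rows downward; lengths in mm; the calibration is good to about 2 mm. A picture is of the moment at which its call begins. camera_params takes no time and is no camera call.
- bot.close_job(): hands the job in, once; it reports no verdict.
The state is a dict: "time": time; "joint_positions": joint angles; "dq": joint speeds; "tau": joint torques, N m; "tool_pos": TCP position; "tcp_rot": TCP orientation; "contact_force": force on the tool from outside, world axes, zero at the start; "moment": the same for the moment, N m; "grip_width": finger opening in mm.
Only numpy, scipy, OpenCV 4.12 (cv2) and the standard library are available. Lean on these libraries where they do the work, as an engineer would, in place of code of your own. Each camera call takes 0.05 s, during which the arm holds its last target.

## Working session

There is one attempt and no reset: what is moved stays moved. The work goes in short steps, Python scripts to look and compute and a shell command to move; the robot and the scene stay as the last step left them, time stands still between calls to the robot, and variables do not carry over. Pictures are saved under pics/ and viewed, and the job is handed in when it is done.

```bash
mkdir -p pics; ls; python3 - <<'E'
from plant import bot, capture, camera_params
import cv2
for n in("side","top"):
    cv2.imwrite(f"pics/{n}0.png",capture(n)[:,:,::-1]); print(n,camera_params(n))
print(bot.get_obs())
E
```

```text
pics
side {'fx': 532.0156458283533, 'fy': 532.0156458283533, 'cx': 323.2444947685033, 'cy': 236.5685923291582, 'rvec': array([ 0.60334001, -2.60778991,  1.25915023]), 'tvec': array([532.4194418 , 207.7605295 , 730.58656622])}
top {'fx': 437.70420862923754, 'fy': 437.70420862923754, 'cx': 312.88122654150055, 'cy': 244.3461619813457, 'rvec': array([ 2.03376196, -2.19546183,  0.22506421]), 'tvec': array([ 51.0137676 , 590.11657145, 851.35473128])}
{'time': 0.1, 'joint_positions': array([ 1.16998999e+00,  3.42640082e-01,  1.52487993e+00,  8.02260014e-06,
        1.27539161e+00, -1.46002900e-01]), 'dq': array([-1.81637927e-04, -2.31166903e-03, -2.53461233e-03,  1.61988914e-03,
       -2.12747272e-07,  9.79224797e-05]), 'tau': array([ 2.04628821e-03, -4.32001019e+01, -2.44694853e+01,  7.18493946e-02,
        5.25889895e-02, -1.66159992e-05]), 'tool_pos': array([132.17203829, 507.73772653, 226.13569191]), 'tcp_rot': array([-3.14139317e+00,  1.30381253e-03,  1.31599068e+00]), 'contact_force': array([0.48447755, 0.02302776, 0.12877719]), 'moment': array([-0.02326885, -0.00237956,  0.01781231]), 'grip_width': 91.447618654959}
```

View pics/top0.png

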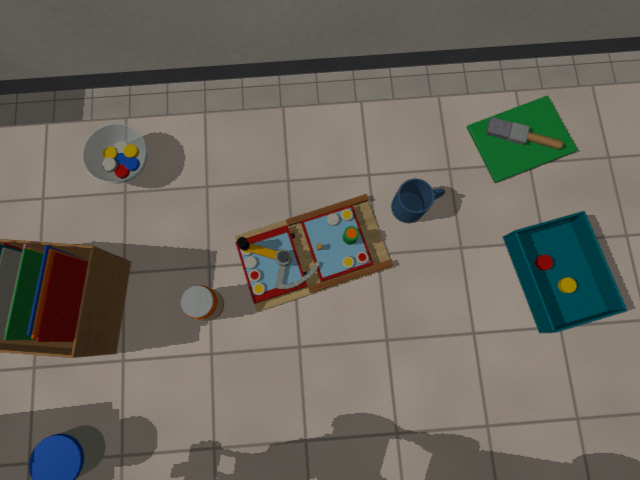

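View pics/side0.png

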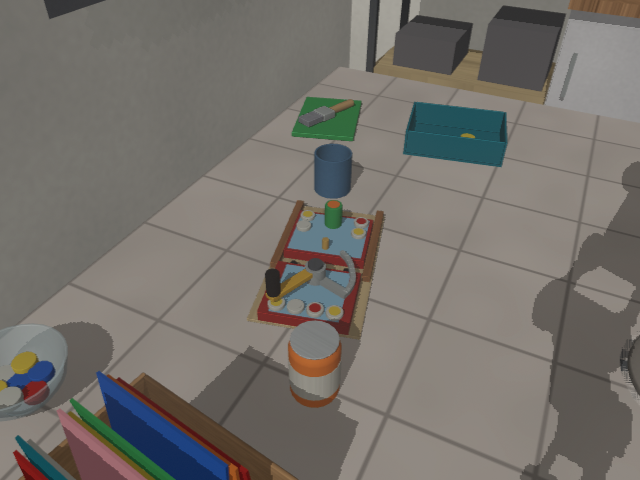

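The top view shows the knob near (351,236), the post at (243,243), the cam hub at (283,257) and the stud at (320,247). The mug is at (412,202) and the can at (199,302). I'll crop and measure these.

```bash
cat > h.py <<'E'
import numpy as np, cv2
from plant import bot, capture, camera_params
def cam(n):
    p=camera_params(n); R=cv2.Rodrigues(p['rvec'])[0]; K=np.array([[p['fx'],0,p['cx']],[0,p['fy'],p['cy']],[0,0,1]]); return K,R,np.array(p['tvec']).ravel(),p
def ray(n,u,v,z):
    K,R,t,p=cam(n); c=-R.T@t; d=R.T@np.linalg.inv(K)@[u,v,1]; return c+d*(z-c[2])/d[2]
def proj(n,P):
    K,R,t,p=cam(n); q=K@(R@np.array(P,float)+t); return q[:2]/q[2]
def crop(n,name,x0,y0,x1,y1,s,img=None):
    im=capture(n)[:,:,::-1] if img is None else img
    cv2.imwrite(f"pics/{name}.png",cv2.resize(im[y0:y1,x0:x1],None,fx=s,fy=s,interpolation=cv2.INTER_CUBIC)); return im
E
python3 - <<'E'
from h import *
t=cv2.imread('pics/top0.png');s=cv2.imread('pics/side0.png')
crop('top','tc0',220,170,420,320,4,t); crop('side','sc0',240,190,400,340,4,s)
print(proj('top',bot.get_obs()['tool_pos']),proj('side',bot.get_obs()['tool_pos']))
for n,u,v,z in [('top',351,236,68),('side',334,204,68),('top',243,243,90),('side',272,272,90),('top',283,257,60)]: print(n,ray(n,u,v,z))
E
```

```text
[ -0.84338192 549.5643704 ] [701.89208038 774.41768631]
top [602.39980053 -74.32337707  68.        ]
side [607.8492224  -76.92108888  68.        ]
top [599.78628067 146.61849305  90.        ]
side [603.62889688 147.44673622  90.        ]
top [570.48301383  69.62425142  60.        ]
```

View pics/tc0.png

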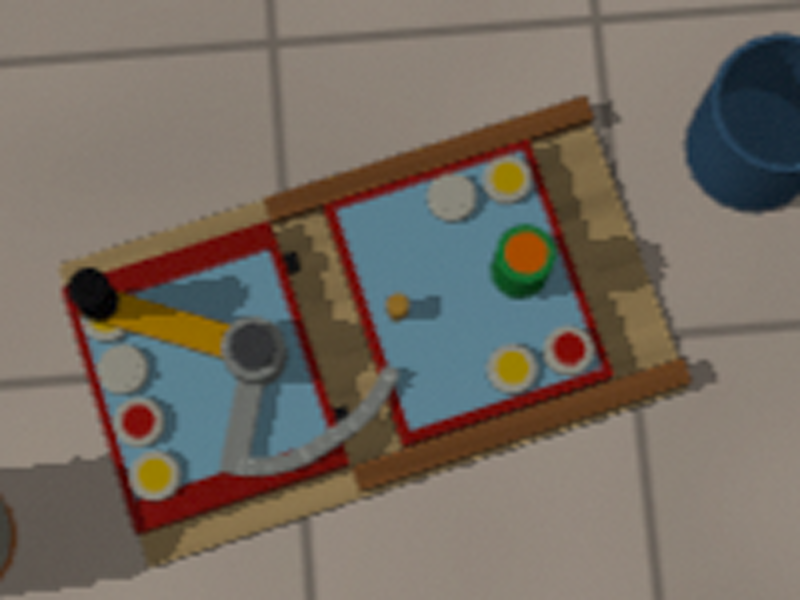

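View pics/sc0.png

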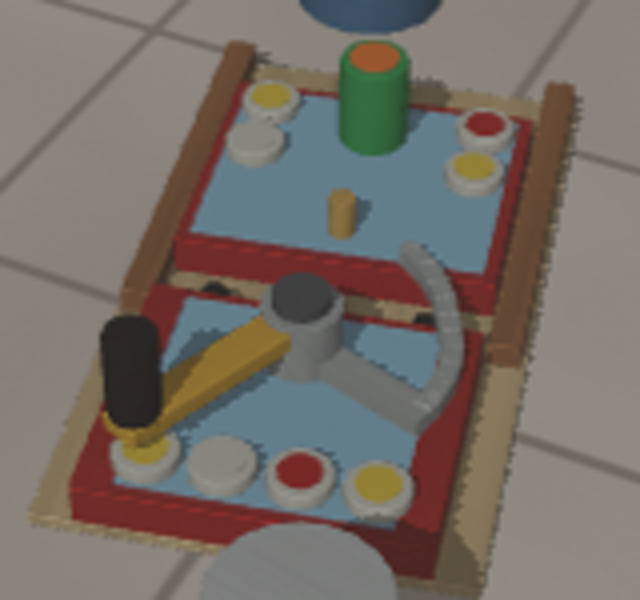

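```bash
python3 - <<'E'
from h import *
def T(x,y,z): return ray('top',220+x/4,170+y/4,z)[:2]
def S(x,y,z): return ray('side',240+x/4,190+y/4,z)[:2]
def fit(src,dst):
    src=np.array(src,float);dst=np.array(dst);a=src-src.mean(0);b=dst-dst.mean(0)
    th=np.arctan2((a[:,0]*b[:,1]-a[:,1]*b[:,0]).sum(),(a*b).sum());R=np.array([[np.cos(th),-np.sin(th)],[np.sin(th),np.cos(th)]])
    t=dst.mean(0)-R@src.mean(0);print('th',th,'t',t,'res',np.linalg.norm(src@R.T+t-dst,axis=1).round(1));return th,t,R
f=[T(65,287,24),T(272,228,24),T(348,463,24),T(138,530,24)]
th,t,R=fit([(120,-70),(0,-70),(0,70),(120,70)],f)
l=[T(328,208,24),T(403,445,24),T(530,143,24),T(610,375,24)]
fit([(60,-70),(60,70),(-60,-70),(-60,70)],l)
# base
b=[T(62,263,6),T(148,566,6)]
fit([(120,-88),(120,88)],b)
# side view
fs=[S(77,487,24),S(147,287,24),S(483,335,24),S(440,550,24)]
fit([(120,-70),(0,-70),(0,70),(120,70)],fs)
ls=[S(180,235,24),S(487,275,24),S(248,86,24),S(530,122,24)]
fit([(60,-70),(60,70),(-60,-70),(-60,70)],ls)
print('knob',T(526,253,68),S(375,57,68),'post',T(95,286,90),S(131,328,90),'stud',T(396,304,44),S(343,195,44))
print('expected pivot',R@[30,0]+t)
for nm,c,h in(('mug',(412,195),85),('can',(199,300),100)): print(nm,ray('top',*c,h))
E
```

```text
th 1.803120812927512 t [577.98421011  39.07955388] res [1.1 3.6 2.1 2.8]
th 1.8061284061876652 t [599.50968866 -47.01902801] res [3.1 1.1 1.5 3.3]
th 1.7976867415159343 t [578.25446862  38.38024775] res [0.7 0.7]
th 1.8261654694122533 t [579.11800734  41.2380499 ] res [3.8 2.4 1.9 0.4]
th 1.8108243544726204 t [600.18459328 -46.97401337] res [3.3 7.5 6.8 3.9]
knob [608.156573  -75.9099586] [607.92233664 -76.02243606] post [602.76515829 144.97271771] [602.65684574 146.96314756] stud [591.23077458  -7.11268593] [591.07847256  -8.59883741]
expected pivot [571.07700472  68.27356891]
mug [ 675.87396698 -206.98632789   85.        ]
can [490.98910432 235.30438889 100.        ]
```

```bash
python3 -m jog '{"xyz":[[0.79,-0.97,0],[0.79,-0.97,0],[0.79,-0.97,0],[0.79,-0.97,0],[0.79,-0.97,0],[0.79,-0.97,0],[0.79,-0.97,0],[0.79,-0.97,0],[0.79,-0.97,0],[0.79,-0.97,0]],"angular":[[0,0,0.93],[0,0,0.93],[0,0,0.93],[0,0,0.93],[0,0,0.93],[0,0,0],[0,0,0],[0,0,0],[0,0,0],[0,0,0]]}' -0.2
python3 -m jog '{"xyz":[[0.79,-0.97,0],[0.79,-0.97,0],[0.79,-0.97,0],[0.79,-0.97,0],[0.79,-0.97,0],[0.79,-0.97,0],[0.79,-0.97,0],[0.79,-0.97,0],[0.79,-0.97,0],[0.79,-0.97,0]],"angular":[[0,0,0],[0,0,0],[0,0,0],[0,0,0],[0,0,0],[0,0,0],[0,0,0],[0,0,0],[0,0,0],[0,0,0]]}'
```

```text
time: 1.1
tool_pos: [291.7, 306.1, 222.4]
tcp_rot: [-3.136, 0.006, 1.83]
contact_force: [0.2, -0.2, 0.3]
grip_width: 54.8
time: 2.1
tool_pos: [453.1, 102.3, 219.9]
tcp_rot: [-3.129, 0.006, 1.829]
contact_force: [0.1, 0.0, 0.3]
grip_width: 55.1
```

```bash
python3 -m jog '{"xyz":[[0.84,-0.97,0],[0.84,-0.97,0],[0.84,-0.97,0],[0.84,-0.97,0],[0.84,-0.97,0],[0.84,-0.97,0],[0.84,-0.97,0],[0.84,-0.97,0],[0.84,-0.97,0],[0,0,0]],"angular":[[0,0,-0.2],[0,0,0],[0,0,0],[0,0,0],[0,0,0],[0,0,0],[0,0,0],[0,0,0],[0,0,0],[0,0,0]]}'
```

```text
time: 3.1
tool_pos: [608.7, -82.7, 214.8]
tcp_rot: [-3.121, 0.003, 1.804]
contact_force: [-1.2, 0.3, -0.3]
grip_width: 54.8
```

```bash
python3 -m jog '{"xyz":[[0,0.33,0],[0,0,-0.9],[0,0,-0.9],[0,0,-0.9],[0,0,-0.9],[0,0,-0.9],[0,0,-0.5],[0,0,0]],"angular":[[0.04,-0.19,0],[0,0,0],[0,0,0],[0,0,0],[0,0,0],[0,0,0],[0,0,0],[0,0,0]]}'
python3 - <<'E'
from h import *
crop('top','tc1',220,170,420,320,4); crop('side','sc1',240,130,400,280,4)
print(bot.get_obs()['tool_pos'])
E
```

```text
time: 3.9
tool_pos: [603.1, -66.2, 111.8]
tcp_rot: [3.138, -0.001, 1.808]
contact_force: [0.7, 0.8, -0.4]
grip_width: 55.1
[604.28015857 -66.69970823 113.43891921]
```

View pics/tc1.png

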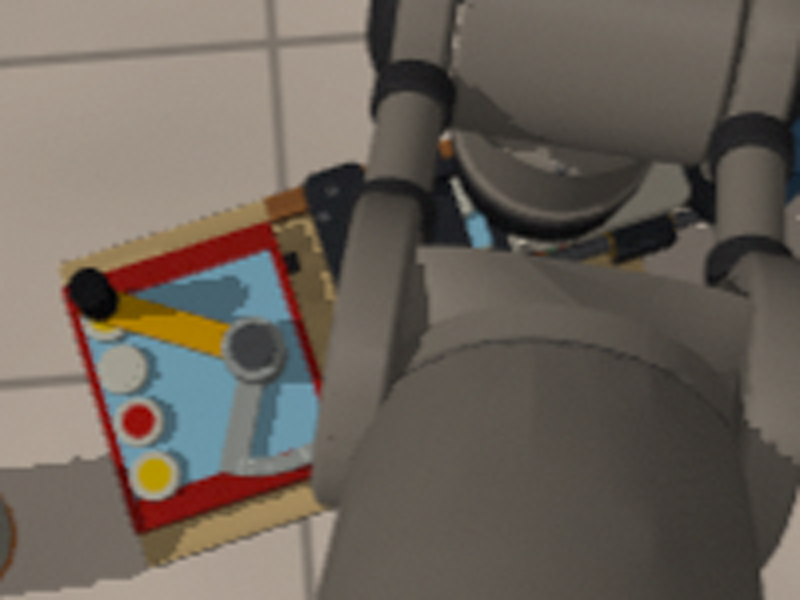

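View pics/sc1.png

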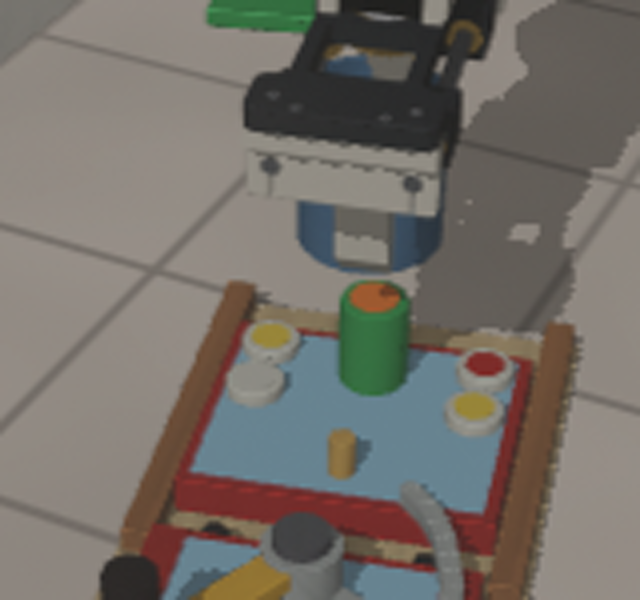

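The side view shows the gripper above the knob, in line with it, with the fingers astride along the dock x axis. The tool is about 9 mm too far forward, so I'll centre it before descending.

```bash
python3 -m jog '{"xyz":[[0.19,-0.46,0],[0,0,0],[0,0,0]],"angular":[[0,0,0],[0,0,0],[0,0,0]]}'
```

```text
time: 4.3
tool_pos: [609.9, -77.0, 116.3]
tcp_rot: [3.131, 0.003, 1.808]
contact_force: [0.6, 0.5, 0.4]
grip_width: 54.8
```

```bash
python3 -m jog '{"xyz":[[-0.08,0.04,-0.5],[0,0,-0.6],[0,0,-0.6]],"angular":[[0,0,0],[0,0,0],[0,0,0]]}'
```

```text
time: 4.6
tool_pos: [609.4, -76.8, 82.2]
tcp_rot: [3.127, 0.005, 1.808]
contact_force: [-0.4, 0.6, -0.2]
grip_width: 54.6
```

```bash
python3 -m jog '{"xyz":[[-0.05,0.03,-0.6],[0,0,-0.6],[0,0,-0.4],[0,0,0]],"angular":[[-0.03,0.13,0],[0,0,0],[0,0,0],[0,0,0]]}'
```

```text
time: 5.0
tool_pos: [605.9, -75.2, 43.0]
tcp_rot: [-3.135, 0.001, 1.808]
contact_force: [0.2, 0.4, 0.1]
grip_width: 55.2
```

Clear of contact at z 43. I'll close on the knob.

```bash
python3 -m jog '{"xyz":[[0,0,0],[0,0,0],[0,0,0],[0,0,0],[0,0,0],[0,0,0]],"angular":[[0,0,0],[0,0,0],[0,0,0],[0,0,0],[0,0,0],[0,0,0]]}' 1
```

```text
time: 5.6
tool_pos: [606.5, -75.7, 43.8]
tcp_rot: [-3.136, 0.002, 1.808]
contact_force: [0.5, -0.4, -2.7]
grip_width: 31.8
```

```bash
python3 -m jog '{"xyz":[[-0.06,0.24,0],[-0.06,0.24,0],[-0.06,0.24,0],[-0.06,0.24,0],[0,0,0]],"angular":[[0,0,0],[0,0,0],[0,0,0],[0,0,0],[0,0,0]]}'
```

```text
time: 6.1
tool_pos: [601.4, -55.6, 44.1]
tcp_rot: [-3.136, 0.004, 1.808]
contact_force: [0.8, -4.5, -2.6]
grip_width: 31.5
```

```bash
python3 -m jog '{"xyz":[[-0.05,0.2,0],[-0.05,0.2,0],[-0.03,0.12,0],[0,0,0]],"angular":[[0,0,0],[0,0,0],[0,0,0],[0,0,0]]}'
```

```text
time: 6.5
tool_pos: [600.4, -51.0, 45.3]
tcp_rot: [-3.138, 0.015, 1.81]
contact_force: [0.2, -7.4, -2.8]
grip_width: 31.6
```

```bash
python3 -m jog '{"xyz":[[-0.05,0.2,0],[-0.03,0.12,0],[0,0,0]],"angular":[[0,0,0],[0,0,0],[0,0,0]]}'
python3 - <<'E'
from h import *
crop('side','sc2',240,190,400,340,4); print(bot.get_obs()['tool_pos'],bot.get_obs()['contact_force'])
E
```

```text
time: 6.8
tool_pos: [600.3, -50.3, 46.1]
tcp_rot: [-3.14, 0.025, 1.809]
contact_force: [0.1, -8.0, -3.2]
grip_width: 31.5
[600.33759515 -50.58951234  46.17120803] [ 1.24026612 -8.96938217 -3.29214727]
```

View pics/sc2.png

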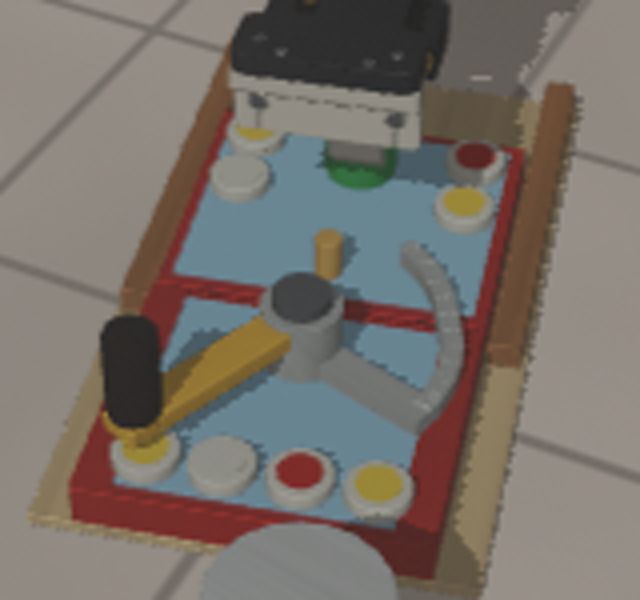

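The halves are now almost touching, the cam is still open, and the push reads 8-9 N. Letting go here would fire the leaf backwards, so I'll ease back to the buffers' free length before releasing.

```bash
python3 -m jog '{"xyz":[[0.02,-0.08,0],[0.02,-0.08,0],[0,0,0]],"angular":[[0,0,0],[0,0,0],[0,0,0]]}'
```

```text
time: 7.15
tool_pos: [601.4, -56.1, 46.1]
tcp_rot: [-3.14, 0.028, 1.809]
contact_force: [-0.3, -0.6, -2.8]
grip_width: 31.2
```

```bash
python3 -m jog '{"xyz":[[0,0,0],[0,0,0],[0,0,0],[0,0,0]],"angular":[[0,0,0],[0,0,0],[0,0,0],[0,0,0]]}' -0.2
python3 - <<'E'
from h import *
im=crop('side','sc3',240,190,400,340,4)
E
```

```text
time: 7.55
tool_pos: [601.7, -54.6, 47.0]
tcp_rot: [-3.141, 0.026, 1.809]
contact_force: [-0.1, -0.1, -0.2]
grip_width: 54.3
```

View pics/sc3.png

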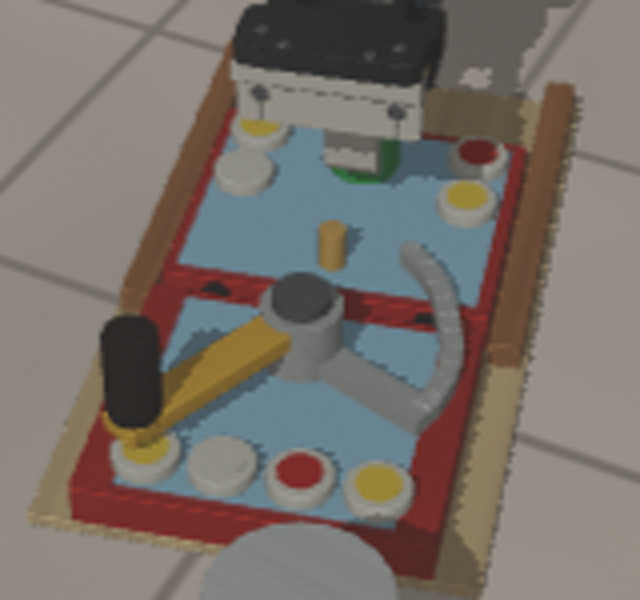

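```bash
python3 - <<'E'
from h import *
S=lambda x,y,z: ray('side',240+x/4,190+y/4,z)[:2]
d=np.array([-.234,.972])
a,b,c=S(343,195,44),S(333,229,44),S(328.5,237,44)
print('moved released',(b-a)@d,'max',(c-a)@d)
# hub top (cam axis) from side: unknown height; leaf front corner vs fixed corner at z=24
for p,q in(((175,265),(147,287)),((487,312),(483,335))): print((S(*q,24)-S(*p,24))@d)
E
```

```text
moved released 23.074217687890325 max 28.572894730327715
16.18680703762559
14.221287385581864
```

The buffers show again at crop (215,287) and (425,317), and the stud moved about 23 mm, which leaves a gap of about 6-8 mm. The leaf stays put. Next I'll lift and go to the post.

```bash
python3 -m jog '{"xyz":[[0.15,-0.1,0.4],[0.1,0,0.6],[0,0,0.9],[0,0,1],[0,0,1],[0,0,1],[0,0,1],[0,0,0.5],[0,0,0],[0,0,0]],"angular":[[0,0,0],[0,0,0],[0,0,0],[0,0,0],[0,0,0],[0,0,0],[0,0,-0.5],[0,0,-1],[0,0,-1],[0,0,-1]]}'
python3 -m jog '{"xyz":[[0,1,0],[0,1,0],[0,1,0],[0,1,0],[0,1,0],[0,1,0],[0,1,0],[0,1,0],[0,0.8,0],[0,0.6,0]],"angular":[[0,0,-1],[0,0,-1],[0,0,-1],[0,0,-1],[0,0,-1],[0,0,-1],[0,0,-1],[0,0,-1],[0,0,-1],[0,0,-1]]}'
```

```text
time: 8.6
tool_pos: [609.4, -56.7, 191.7]
tcp_rot: [3.131, 0.028, 1.43]
contact_force: [0.7, -0.1, 0.2]
grip_width: 54.9
time: 9.6
tool_pos: [611.8, 136.5, 206.5]
tcp_rot: [3.12, 0.019, 0.334]
contact_force: [0.5, -1.0, -0.8]
grip_width: 55.1
```

```bash
python3 -m jog '{"xyz":[[-0.2,0,0],[-0.2,0,0],[0,0,0],[0,0,0],[0,0,0],[0,0,-0.5],[0,0,-0.7],[0,0,0],[0,0,0]],"angular":[[0,0,-1],[0,0,-1],[0,0,-1],[0,0,-1],[0,0,-1],[0,0,-1],[0,0,-0.8],[0,0,0],[0,0,0]]}'
python3 - <<'E'
from h import *
from scipy.spatial.transform import Rotation as Rn
im=crop('side','sc4',200,170,400,320,4);cv2.imwrite('pics/t4.png',capture('top')[:,:,::-1])
o=bot.get_obs();R=Rn.from_euler('xyz',o['tcp_rot']);print(o['tool_pos'],o['tcp_rot'])
D=Rn.from_euler('xyz',[np.pi,0,-0.387]);print('corr',np.degrees((D*R.inv()).as_rotvec())/6)
E
```

```text
time: 10.5
tool_pos: [605.5, 140.0, 194.4]
tcp_rot: [3.125, 0.006, -0.405]
contact_force: [0.2, -0.0, 0.7]
grip_width: 55.1
[605.44313327 139.96593241 194.25527537] [ 3.1244643   0.00650818 -0.40496197]
corr [ 0.12693714 -0.12042808  0.17098717]
```

View pics/sc4.png

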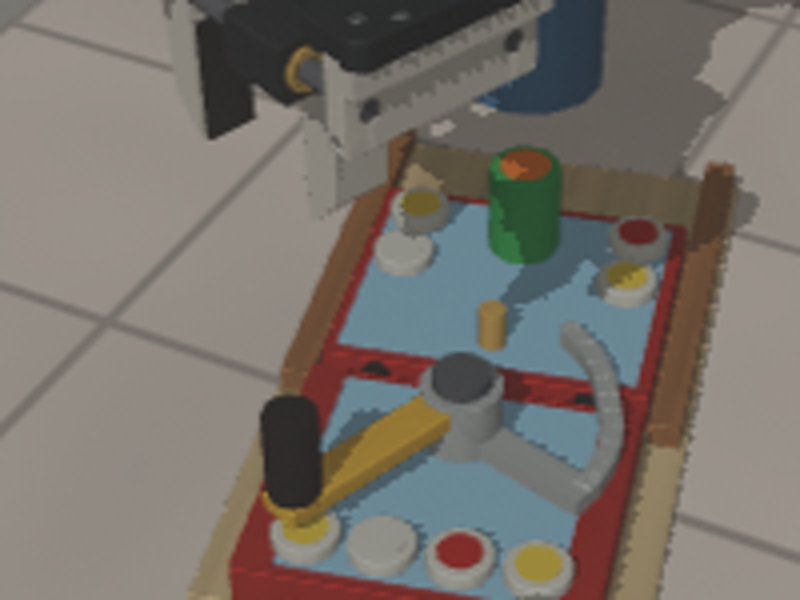

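View pics/t4.png

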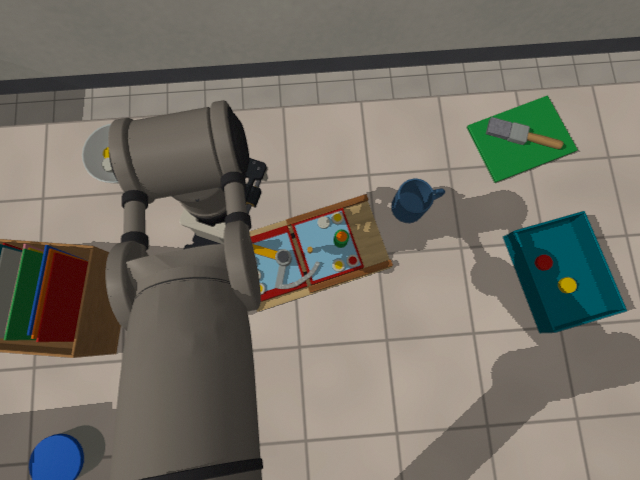

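The leaf sits square with a small gap, and the gripper is above the post. Descending.

```bash
python3 -m jog '{"xyz":[[-0.13,0.3,-0.5],[0,0,-0.8],[0,0,-0.8],[0,0,-0.6],[0,0,0]],"angular":[[0.12,-0.12,0.17],[0,0,0],[0,0,0],[0,0,0],[0,0,0]]}'
```

```text
time: 11.1
tool_pos: [604.6, 146.5, 143.1]
tcp_rot: [-3.138, -0.007, -0.38]
contact_force: [0.5, 0.4, 0.1]
grip_width: 54.9
```

```bash
python3 -m jog '{"xyz":[[-0.08,0,-0.6],[0,0,-0.7],[0,0,-0.7],[0,0,0]],"angular":[[0,0,0],[0,0,0],[0,0,0],[0,0,0]]}'
python3 - <<'E'
from h import *
im=crop('side','sc5',200,170,400,320,4)
E
```

```text
time: 11.5
tool_pos: [604.0, 146.6, 103.1]
tcp_rot: [-3.136, -0.01, -0.379]
contact_force: [-0.2, 0.3, 0.3]
grip_width: 55.1
```

View pics/sc5.png

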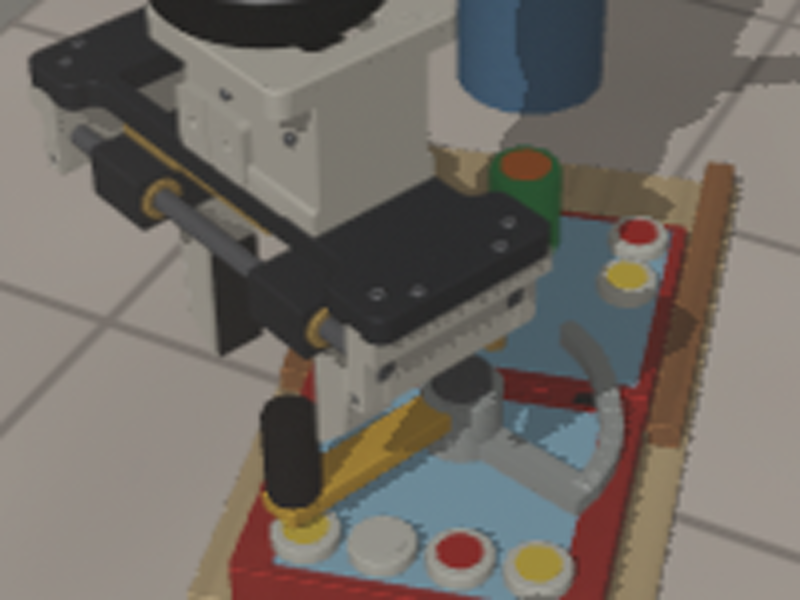

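```bash
python3 - <<'E'
from h import *
p=proj('side',bot.get_obs()['tool_pos']);print((p-[200,170])*4, (proj('side',[602.7,146,90])-[200,170])*4)
E
python3 -m jog '{"xyz":[[-0.05,0,-0.6],[0,0,-0.7],[0,0,-0.7],[0,0,0]],"angular":[[0,0,0],[0,0,0],[0,0,0],[0,0,0]]}'
```

```text
[284.51363716 376.53170158] [292.22787321 406.35723727]
time: 11.95
tool_pos: [605.1, 146.9, 64.5]
tcp_rot: [-3.133, -0.017, -0.378]
contact_force: [-0.1, 0.7, 0.1]
grip_width: 54.7
```

```bash
python3 -m jog '{"xyz":[[-0.1,0,-0.35],[0,0,0],[0,0,0]],"angular":[[-0.01,0.18,0],[0,0,0],[0,0,0]]}'
python3 -m jog '{"xyz":[[0,0,0],[0,0,0],[0,0,0],[0,0,0],[0,0,0],[0,0,0]],"angular":[[0,0,0],[0,0,0],[0,0,0],[0,0,0],[0,0,0],[0,0,0]]}' 1
```

```text
time: 12.25
tool_pos: [603.9, 147.0, 58.4]
tcp_rot: [-3.14, -0.0, -0.378]
contact_force: [0.6, 0.4, -0.4]
grip_width: 55.0
time: 12.85
tool_pos: [604.7, 147.2, 59.9]
tcp_rot: [-3.139, -0.003, -0.378]
contact_force: [0.2, -0.4, -0.7]
grip_width: 21.3
```

```bash
python3 -m jog '{"xyz":[[-0.33,0.12,0],[-0.34,0.1,0],[-0.34,0.07,0],[-0.35,0.04,0]],"angular":[[0,0,0.76],[0,0,0.76],[0,0,0.76],[0,0,0.76]]}'
cat >> h.py <<'E'
def arc(cx=571.1,cy=68.3):
    o=bot.get_obs();p=o['tool_pos'];a=np.arctan2(p[1]-cy,p[0]-cx);print('ang',round(a,3),'cam',round(a-1.805+.785,3),'yaw-tan',round(o['tcp_rot'][2]-(a-np.pi/2),3),'r',round(np.hypot(p[0]-cx,p[1]-cy),1),'z',p[2],'F',o['contact_force'],'M',o['moment'],'tan',-np.sin(a),np.cos(a))
E
python3 -c "from h import *;arc()"
```

```text
time: 13.25
tool_pos: [577.8, 152.9, 59.9]
tcp_rot: [-3.14, -0.004, -0.05]
contact_force: [0.5, -2.5, -0.9]
grip_width: 21.4
ang 1.492 cam 0.472 yaw-tan 0.029 r 84.9 z 59.942912801936814 F [ 0.53707772 -2.49185141 -0.88438338] M [-0.39512243 -0.02471127  0.0018354 ] tan -0.9968993100873651 0.0786877725401822
```

```bash
python3 -m jog '{"xyz":[[-0.35,0.01,0],[-0.35,-0.01,0],[-0.35,-0.04,0],[-0.35,-0.07,0]],"angular":[[0,0,0.7],[0,0,0.76],[0,0,0.76],[0,0,0.76]]}'
python3 - <<'E'
from h import *;arc();crop('side','sc6',200,170,400,320,4)
E
```

```text
time: 13.65
tool_pos: [550.3, 149.6, 60.0]
tcp_rot: [3.141, -0.007, 0.276]
contact_force: [2.4, -1.4, -2.1]
grip_width: 21.1
ang 1.821 cam 0.801 yaw-tan 0.025 r 83.9 z 59.958109594594916 F [ 2.39946646 -1.37785917 -2.05826308] M [-0.34495781 -0.21125216 -0.06884633] tan -0.9687569044621865 -0.24801221755559139
```

View pics/sc6.png

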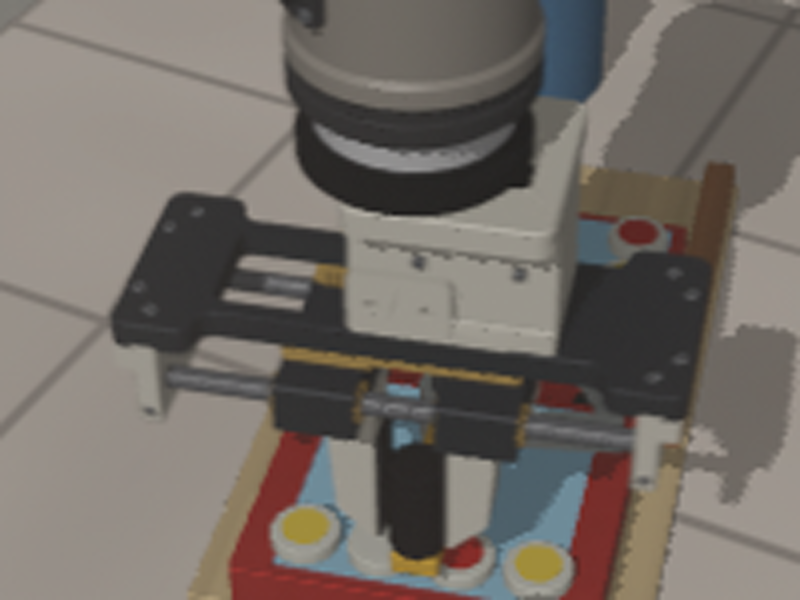

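The post is held between both pads, with the cam at about 0.8 rad. The hook is hidden, but resistance is starting to rise.

```bash
python3 -m jog '{"xyz":[[-0.35,-0.11,0],[-0.35,-0.14,0],[-0.34,-0.17,0],[-0.32,-0.19,0]],"angular":[[0,0,0.7],[0,0,0.76],[0,0,0.76],[0,0,0.76]]}'
python3 -c "from h import *;arc()"
```

```text
time: 14.1
tool_pos: [528.0, 139.2, 60.0]
tcp_rot: [3.139, -0.02, 0.594]
contact_force: [8.6, 6.1, -7.1]
grip_width: 21.2
ang 2.117 cam 1.097 yaw-tan 0.048 r 83.0 z 59.968535260931375 F [ 8.62331077  6.10087133 -7.05521414] M [ 0.46591784 -0.57398633 -0.33439106] tan -0.8546969262144021 -0.5191273103195911
```

```bash
python3 -m jog '{"xyz":[[-0.38,-0.24,0],[-0.37,-0.28,0],[-0.34,-0.31,0],[-0.31,-0.33,0]],"angular":[[0,0,0.6],[0,0,0.7],[0,0,0.7],[0,0,0.7]]}'
python3 -c "from h import *;arc()"
```

```text
time: 14.5
tool_pos: [507.6, 120.6, 59.9]
tcp_rot: [3.134, -0.038, 0.882]
contact_force: [7.9, 8.1, -7.3]
grip_width: 21.6
ang 2.452 cam 1.432 yaw-tan 0.001 r 82.3 z 59.90809087266828 F [ 7.8792979   8.0608966  -7.33382965] M [ 0.27969787 -0.61014658  0.3081993 ] tan -0.6362291739987064 -0.7715001219396688
```

```bash
python3 -m jog '{"xyz":[[-0.27,-0.36,0],[-0.24,-0.37,0],[-0.2,-0.38,0]],"angular":[[0,0,0.6],[0,0,0.6],[0,0,0.4]]}'
python3 -c "from h import *;arc()"
```

```text
time: 14.8
tool_pos: [500.4, 109.0, 59.9]
tcp_rot: [3.129, -0.062, 1.048]
contact_force: [24.1, 57.7, -31.0]
grip_width: 23.0
ang 2.62 cam 1.6 yaw-tan -0.001 r 81.6 z 59.900434872116215 F [ 24.06500547  57.71257793 -31.00845778] M [ 8.28831852 -3.16884704  0.19595179] tan -0.498373690164236 -0.8669623203761985
```

The cam is at its stop, 1.6 rad by the tool angle, and the force has jumped to about 65 N. Next I'll relax and open.

```bash
python3 -m jog '{"xyz":[[0.05,0.09,0],[0,0,0],[0,0,0]],"angular":[[0,0,0],[0,0,0],[0,0,0]]}'
python3 -c "from h import *;arc()"
```

```text
time: 15.1
tool_pos: [502.1, 112.5, 59.4]
tcp_rot: [3.129, -0.063, 1.047]
contact_force: [1.8, 0.8, -0.8]
grip_width: 22.0
ang 2.572 cam 1.552 yaw-tan 0.046 r 81.9 z 59.419264254336646 F [ 1.81831138  0.79071784 -0.75470655] M [-0.59109918  0.5299171  -0.25211662] tan -0.5395492045763475 -0.841954069911792
```

```bash
python3 -m jog '{"xyz":[[0,0,0],[0,0,0],[0,0,0],[0,0,0],[0,0,0]],"angular":[[0,0,0],[0,0,0],[0,0,0],[0,0,0],[0,0,0]]}' -0.15
python3 -c "from h import *;arc()"
```

```text
time: 15.6
tool_pos: [502.2, 111.5, 60.1]
tcp_rot: [3.129, -0.063, 1.044]
contact_force: [-1.4, 0.1, -0.3]
grip_width: 52.2
ang 2.582 cam 1.562 yaw-tan 0.033 r 81.3 z 60.06450273111435 F [-1.38465398  0.13524625 -0.29547593] M [-0.04566905 -0.00951436 -0.0257854 ] tan -0.5311809833094232 -0.8472583802892918
```

```bash
python3 -m jog '{"xyz":[[0,0,0.4],[0,0,0.7],[0,0,0.9],[0,0,1],[0,0,1],[0,0,1],[0,0,1],[0,0,1],[0,0,0.5],[0,0,0]],"angular":[[0,0,0],[0,0,0],[0,0,0],[0,0,0],[0,0,0],[0,0,0],[0,0,0],[0,0,0],[0,0,0],[0,0,0]]}'
python3 -m jog '{"xyz":[[-0.5,1,0.5],[-0.5,1,0.5],[-0.5,1,0.5],[-0.5,1,0],[-0.5,1,0],[-0.5,1,0],[-0.5,1,0],[-0.5,1,0],[-0.5,1,0],[-0.5,1,0]],"angular":[[0,0,0],[0,0,0],[0,0,0],[0,0,0],[0,0,0],[0,0,0],[0,0,0],[0,0,0],[0,0,0],[0,0,0]]}'
python3 -m jog '{"xyz":[[-0.5,1,0],[-0.5,1,0],[-0.5,1,0],[-0.5,1,0],[-0.5,1,0],[0,0,0],[0,0,0]],"angular":[[0,0,0],[0,0,0],[0,0,0],[0,0,0],[0,0,0],[0,0,0],[0,0,0]]}'
python3 - <<'E'
from h import *
im=crop('side','sc7',200,170,400,320,4);im=crop('top','tc7',180,170,440,340,3)
E
```

```text
time: 16.6
tool_pos: [500.7, 111.2, 220.5]
tcp_rot: [3.127, -0.064, 1.044]
contact_force: [1.3, 1.2, 0.5]
grip_width: 52.9
time: 17.6
tool_pos: [393.6, 314.5, 242.0]
tcp_rot: [3.137, -0.052, 1.037]
contact_force: [-0.6, -0.5, -0.1]
grip_width: 53.0
time: 18.3
tool_pos: [337.0, 418.1, 233.8]
tcp_rot: [-3.141, -0.039, 1.041]
contact_force: [0.1, -0.0, -0.8]
grip_width: 52.7
```

View pics/sc7.png

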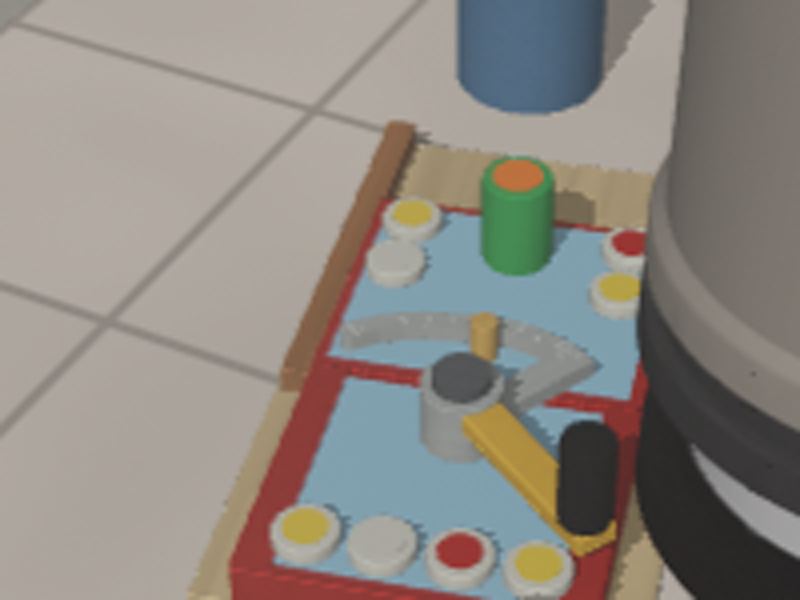

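View pics/tc7.png

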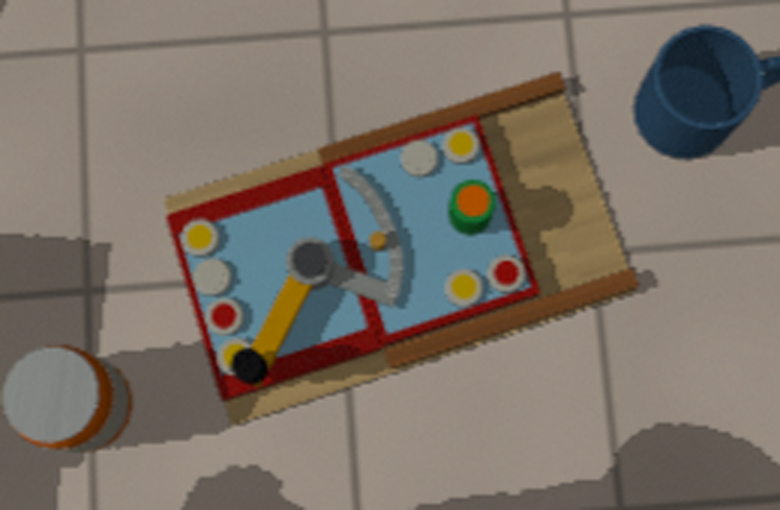

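The hook holds the stud, no gap is visible at the seam, and the buffers are hidden. I'll check the cam angle and gap from the picture.

```bash
python3 - <<'E'
from h import *
T=lambda x,y,z: ray('top',180+x/3,170+y/3,z)[:2]
d=np.array([-.234,.972]);p=T(250,362,90);a=np.arctan2(*(p-[571.1,68.3])[::-1]);s=T(377,239,44)
print('post',p,'cam',a-1.02,'stud',s,'gap',(np.array([578.3,39.2])-s)@d-20,'moved',(s-[591.2,-7.5])@d)
# knob-shift cross-check
k=T(473,202,68);print('knob moved',(k-[608.1,-75.9])@d)
o=bot.get_obs();print(o['time'],o['dq'].round(3),o['contact_force'])
E
```

```text
post [500.63142933 110.8158967 ] cam 1.5787272431686512 stud [585.48827092  21.67347615] gap -1.2821634249393128 moved 29.693163424939335
knob moved 30.091919510477318
18.4 [-0.01  -0.009 -0.007 -0.002  0.003  0.   ] [-0.1936221  -0.08601647 -1.08786393]
```

```bash
python3 -c "
from plant import bot;print(bot.close_job())"
```

```text
the job is handed in; nothing more can be done
None
```

The board is locked and the job is handed in at about 18.4 s, against the 48 s limit.

**What I did:** I gripped the green knob and pushed the loose half about 26 mm, until the buffers pushed back with 8–9 N, with the cam still open. I then eased back until that force was almost gone, so the half stayed put on release, with a gap of about 6–8 mm. After that I gripped the lever post and swung it counter-clockwise to its stop, relaxed, let go and moved the arm clear.

**Last checks:**
- **Cam angle:** about 1.58 rad from the top view and about 1.6 rad from the tool position at the stop, so well past 1.4.
- **Seam:** the hook is behind the stud, and the buffers and gap are no longer visible. The stud and knob each moved about 30 mm. The computed gap comes out at −1.3 mm, which can't be real, so read it as closed to within the 2 mm calibration.
- **Mug and can:** both are upright and look untouched in the last top view. I judged this by eye rather than measuring their positions again.
- **Forces:** the wrist briefly read about 70 N at the lever's stop, below the 120 N limit. After release the arm reads no contact.

Measurements of the starting gap disagreed slightly, at 29 mm from the top view and 31 mm from the side view. It made no difference to the result.

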